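# Set a fishing reel's drag: down to the stop, six clicks back

### The arm

A 7-joint arm with a two-finger parallel gripper is mounted at the origin on the work surface. World frame = base frame: x ahead of the robot, y to its left, z up, the work surface at z = 0. Lengths are in m, angles in rad, forces in N, time in s.
With the tool pointing down it reaches from about 0.35 to 0.9 m from the base axis. Payload 8.1 kg.
Tool frame: the origin (TCP) lies at the centre of the arm's flange, where the gripper is bolted on; the fingertips stand 178 mm ahead of it and the grasp point (between the pads) lies 159 mm ahead of it; z points along the fingers, y is the direction in which the jaws open and shut (so a half turn about z gives the same grasp; the last joint's range is limited). The gripper opens to 92 mm and grips with 3 to 60 N. Pads are 19 mm wide; open, the fingers measure 130 mm over their backs; the gripper's body (75 mm by 190 mm) begins 47 mm behind the grasp point.
Start: joints at [1.174, 0.434, 0.025, 1.573, -0.012, 1.134, -0.075], TCP at [0.181, -0.598, 0.405] pointing down, gripper open.
Joint ranges: [-2.62, 2.62], [-0.44, 2.09], [-1.27, 1.32], [0.08, 2.57], [-1.32, 4.46], [0.12, 2], [-2.74, 2.74]. Speed limits (rad/s): [2.22, 2.22, 3.01, 3.01, 3.14, 3.14, 3.14].

### API

Orientations are given as a rotation vector (axis times angle).
In Python, from cell import arm, get_image, camera_model gives the robot as it stands. The module is installed in compiled form; this text tells all that it offers.
- The arm moves only by the shell command python3 -m pendant 'ROWS' [FORCE]. ROWS is JSON, a list that holds one entry, the list of rows, each a list of 7 numbers: the shift along the tool's x, y, z in mm, then the turn, a rotation vector about the tool's x, y, z in rad, then the closure, from -1 (fully open) to 1 (shut). In form: [[[x, y, z, rx, ry, rz, hand], ...]]. A call has 1 to 20 rows; each row is the pose to reach, as a shift and turn from the pose commanded when the call began, along the tool's axes at that moment; what a row does not reach only later rows make up. A row lasts 1/8 s, in which the tool goes at most 62.5 mm and 10.7 degrees, less where a joint would pass 70% of its speed; a pose out of reach is approached as far as the arm can. A call with a gripper value outside its range is refused whole. The fingers move at their own pace and stop on an object; FORCE is the grip in N (left out, the last holds). Time passes only in rows, so rows that repeat a pose let the fingers close. It gives the time, the measured TCP pose, the force and the opening at its end, in the units of the state.
- arm.observe(): the state, without advancing time (a new reading comes with each control period).
- get_image(name): name is "side" or "top"; returns the picture (400x640x3 uint8, red, green, blue); there is no depth.
- camera_model(name): a dict with "fx", "fy", "cx", "cy" (pixels), "k1" (the pictures are not rectified: a ray, as slopes to the right and down, at radius r is drawn at 1 + k1 r^2 times it, then the intrinsics apply), "position" and "orientation" of the camera in the world. Camera axes: x right, y down, z forward; pixel columns grow to the right and rows downward; lengths in m; the calibration is good to about 2 mm. A picture is of the moment at which its call begins. camera_model takes no time and is no camera call.
- arm.sign_off(): hands the job in, once; it reports no verdict.
The state is a dict: "clock": time; "joints": joint angles; "dq": joint speeds; "joint_efforts": joint torques, N m; "position": TCP position; "ee_rot": TCP orientation; "force": force on the tool from outside, world axes, zero at the start; "ft_torque": the same for the moment, N m; "width": opening from 0.0 (shut) to 1.0 (fully open).
Only numpy, scipy, OpenCV 4.12 (cv2) and the standard library are available. Lean on these libraries where they do the work, as an engineer would, in place of code of your own. Each camera call takes 0.05 s, during which the arm holds its last target.

### The job

The spinning reel clamped in the vise has just been serviced and its drag needs its base setting: turn the red drag knob on top of the spool clockwise, past all its clicks, until it comes up firm against its stop, then back it off (anticlockwise) exactly six clicks and let go of it. Leave everything else on the bench standing where it is.

Things in the scene. Friction and masses are not known exactly. Their poses are not given: they have to be found in the camera images.
- drag_knob: red drag knob on the reel's spool, turning about a vertical axis: a disc 38 mm across with a grip bar across its top, 36 mm long, 11 mm thick, 16 mm high, parallel sides, to be pinched from above. Origin at the bar's centre, half-way up, on the axis, 145 mm above the bench; disc's upper face 8 mm below it, bar's top 8 mm above. x along the bar, y across its thickness, z up. Clockwise from above tightens.
- knob_line (a point): white index line on the bar's top, near its +x end; 10 mm from the knob's axis, 8 mm above the bar's centre. The knob clicks 16 times a turn (22.5 degrees, 0.393 rad a click): 0.07 N m takes it over a click; let go, it settles in the nearest one. It climbs 0.1 mm a click as it is loosened. At the start it is 3 to 10 clicks short of the stop; travel is 14 clicks in all, solid at both ends.
- spool_top (a point): centre of the spool's upper lip (52 mm across), on the knob's axis, 16 mm below the bar's centre. The clockwise stop is inside the spool, at a different unmarked angle each time, so it can only be felt: there the knob comes up solid and rests in a click (click zero, the one counted from). 2 N m does it no harm.
- reel_vise: blue hobby vise bolted down, the reel's foot clamped in its cork-faced jaws, spool up; fixed. Origin on the bench under the knob's axis, z up; jaws centred 72 mm along +x, 85 mm high, the foot between them 100 mm; vise screw and T-handle beside the jaws reach 115 mm to +y, 60 mm high; the reel's crank reaches 100 mm to +y, 54 mm high. Within 100 mm of the axis nothing but the knob stands higher than 129 mm above the bench.
- bail_top (a point): highest point of the reel's wire bail, fixed, on the -x side 42 mm from the knob's axis, 124 mm above the bench; the two rotor arms it hangs on stand 36 mm either side of the axis along y, up to 116 mm high
- spare_spool: bare aluminium spare spool, 52 mm across and 37 mm high, standing near the vise; origin at the centre of its underside; to be left alone
- oil_bottle: small white oil bottle with a red nozzle, 32 mm across and 102 mm high, standing near the vise; origin at the centre of its underside, z along its height; to be left alone
- peg_a: turned beech shelf peg stood on its head, 30 mm across and 75 mm high; origin at the centre of its underside, z along its length; to be left alone
- peg_b: a second, like beech shelf peg, also stood on its head; origin at the centre of its underside, z along its length; to be left alone
- mallet: wooden mallet lying on the bench, head 62 x 115 x 82 mm, 315 mm long in all; origin under the handle, 115 mm short of the head's centre, x towards the head, z up; to be left alone
- hex_key: steel hex key, 6 mm thick, long leg 100 mm, lying on the bench; origin on its long leg, underside; to be left alone
- pliers: blue-handled pliers 180 mm long lying on the bench; origin under the pivot, x towards the jaws; to be left alone

How it is judged:
On the way:
1. the drag knob is turned clockwise right down to its stop (height (world z) of drag_knob below 0.14454 m), for 0.1 s.
At the end, for the whole second after the job is handed in: The knob rests, still and let go, in the sixth click back from its stop (to 0.4 of a click: it has climbed 0.6 mm on its thread, give or take 0.04 mm), and every loose thing is within 30 mm of where it was (height (world z) of drag_knob between 0.14506 and 0.14514 m and angular speed of drag_knob below 0.1 rad/s and not (distance of spare_spool from where it was at the start of the episode above 0.03 m) and not (distance of oil_bottle from where it was at the start of the episode above 0.03 m) and not (distance of peg_a from where it was at the start of the episode above 0.03 m) and not (distance of peg_b from where it was at the start of the episode above 0.03 m) and not (distance of mallet from where it was at the start of the episode above 0.03 m) and not (distance of hex_key from where it was at the start of the episode above 0.03 m) and not (distance of pliers from where it was at the start of the episode above 0.03 m)); the robot touches nothing.
It fails at once if a loose thing on the bench is shoved more than 30 mm (distance of any of spare_spool, oil_bottle, peg_a, peg_b, mallet, hex_key, pliers from where it was at the start of the episode above 0.03 m).
It fails at once if the oil bottle or a shelf peg is knocked over (angle between any of oil_bottle, peg_a, peg_b's own z axis and vertical above 0.5 rad).
It also fails if it takes over 58 s, if anything falls off the work surface, if the arm or the gripper's body presses on something with over 40 N, if the wrist force passes 120 N, or if a joint passes its speed limit or range.

## Working session

There is one attempt and no reset: what is moved stays moved. The work goes in short steps, Python scripts to look and compute and a shell command to move; the robot and the scene stay as the last step left them, time stands still between calls to the robot, and variables do not carry over. Pictures are saved under pics/ and viewed, and the job is handed in when it is done.

```bash
mkdir -p pics; python3 - <<'E'
from cell import arm,get_image,camera_model
import cv2
print(arm.observe())
for n in("side","top"):
    print(n,camera_model(n)); cv2.imwrite(f"pics/{n}0.png",get_image(n)[:,:,::-1])
E
```

```text
{'clock': 0.0, 'joints': array([ 1.17439112,  0.43524489,  0.02498346,  1.57411195, -0.01160318,
        1.1340127 , -0.07510708]), 'dq': array([ 1.43543911e-05, -5.92682392e-04, -1.43282414e-03,  1.43336123e-04,
       -1.76325461e-03,  8.84831736e-04,  2.80227257e-03]), 'joint_efforts': array([ 4.18532190e-04, -6.67857385e+01,  9.84610990e-01, -3.14459467e+01,
       -6.08460652e-02,  4.32016351e-02,  2.20818333e-04]), 'position': array([ 0.18089328, -0.59800106,  0.40392552]), 'ee_rot': array([-3.10620687e+00, -4.59481396e-01,  6.05525613e-04]), 'force': array([-0.40983477,  0.15834772,  0.24250987]), 'ft_torque': array([ 0.00209114, -0.04675892,  0.00941649]), 'width': 1.002799942832719}
side {'fx': 451.0685873596256, 'fy': 451.0685873596256, 'cx': 320.5977031200031, 'cy': 205.46379352467028, 'k1': -0.009010651507247822, 'position': array([0.33381983, 0.96617215, 0.98185369]), 'orientation': array([-0.19937888,  2.79233337, -1.25747554])}
top {'fx': 374.8461842562523, 'fy': 374.8461842562523, 'cx': 320.33879652531226, 'cy': 197.07163489459944, 'k1': 0.029908091541805914, 'position': array([ 0.36650181, -0.02147583,  1.23691881]), 'orientation': array([-2.15583108,  2.14473255, -0.10704256])}
```

View pics/side0.png

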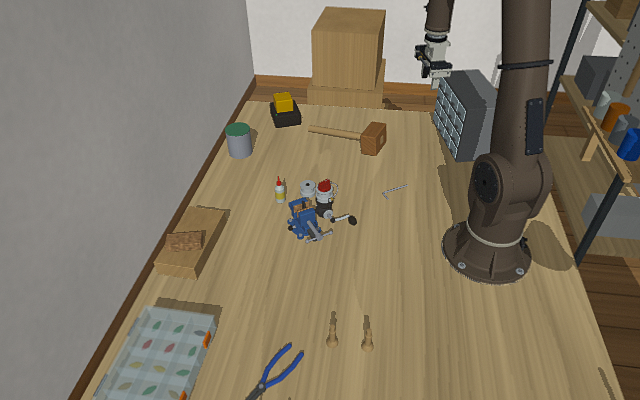

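View pics/top0.png

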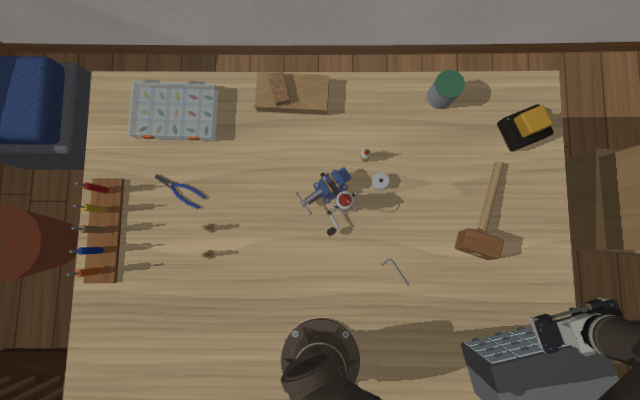

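The side view shows the red knob at about (325,185) and the top view shows it at about (345,200). The spare spool and oil bottle are beside it. I'll zoom in and measure.

```bash
cat > h.py <<'E'
import numpy as np,cv2
from scipy.spatial.transform import Rotation as R
from cell import arm,get_image,camera_model
def ray(n,u,v):
    m=camera_model(n); d=np.array([(u-m['cx'])/m['fx'],(v-m['cy'])/m['fy']]); s=d.copy()
    for _ in range(20): s=d/(1+m['k1']*(s@s))
    w=R.from_rotvec(m['orientation']).apply([s[0],s[1],1]); return np.array(m['position']),w
def plane(n,u,v,z):
    p,w=ray(n,u,v); return p+w*(z-p[2])/w[2]
def tri(a,b):
    A=np.zeros((3,3));c=np.zeros(3)
    for p,w in(a,b):
        w=w/np.linalg.norm(w);M=np.eye(3)-np.outer(w,w);A+=M;c+=M@p
    return np.linalg.solve(A,c)
E
python3 - <<'E'
from h import *
t=cv2.imread('pics/top0.png');s=cv2.imread('pics/side0.png')
a=cv2.resize(t[150:250,290:410],None,fx=6,fy=6,interpolation=cv2.INTER_CUBIC)
cv2.imwrite('pics/tz.png',a)
cv2.imwrite('pics/sz.png',cv2.resize(s[160:260,260:380],None,fx=6,fy=6,interpolation=cv2.INTER_CUBIC))
for n,i,(x0,x1,y0,y1) in(('top',t,(330,362,185,215)),('side',s,(312,340,172,205))):
    f=i.astype(int);m=(f[:,:,2]>90)&(f[:,:,2]>2*f[:,:,1])&(f[:,:,2]>2*f[:,:,0])
    k=np.zeros_like(m);k[y0:y1,x0:x1]=1;ys,xs=np.nonzero(m&k);print(n,xs.mean(),ys.mean(),len(xs),xs.min(),xs.max(),ys.min(),ys.max())
    print(plane(n,xs.mean(),ys.mean(),.145))
E
```

```text
top 343.3720930232558 199.7906976744186 86 339 349 194 205
[ 0.4898809  -0.06657082  0.145     ]
side 324.1271186440678 185.79661016949152 118 318 330 179 191
[ 0.48720643 -0.05717393  0.145     ]
```

View pics/tz.png

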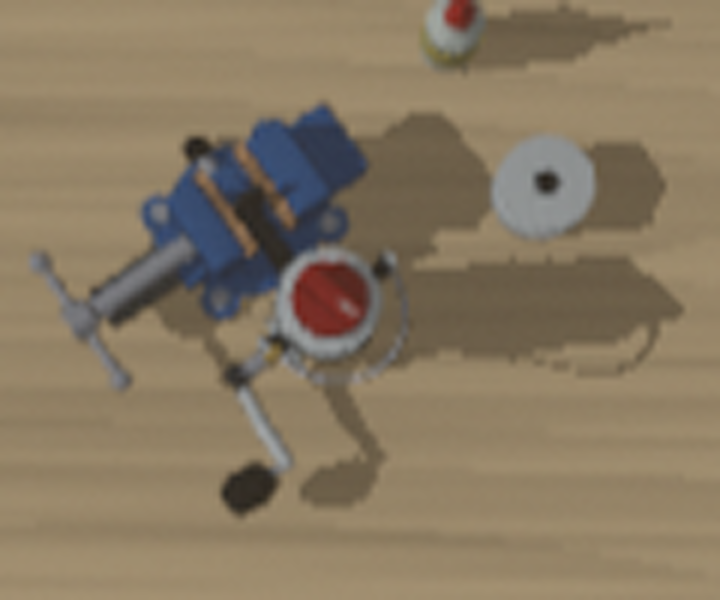

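View pics/sz.png

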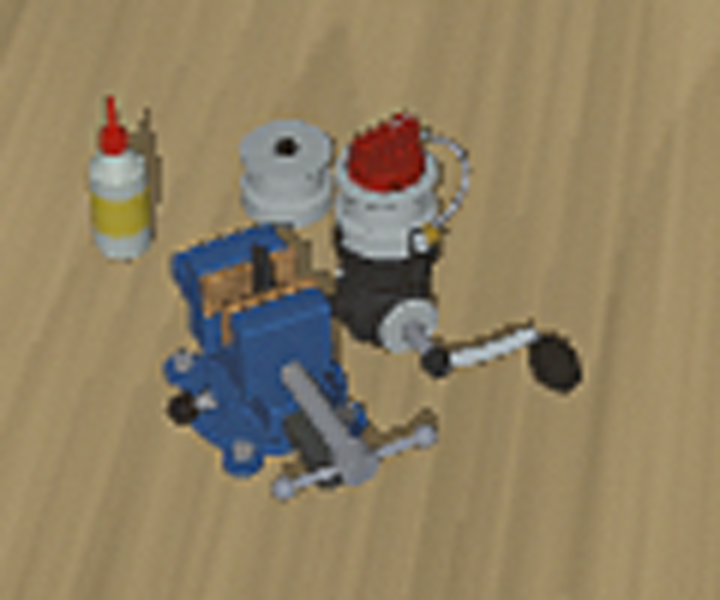

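```bash
python3 - <<'E'
from h import *
t=cv2.imread('pics/top0.png');s=cv2.imread('pics/side0.png')
for n,i,(x0,x1,y0,y1) in(('top',t,(330,362,185,215)),('side',s,(312,340,172,205))):
    f=i.astype(int);m=(f[:,:,2]>80)&(f[:,:,2]>1.5*f[:,:,1])&(f[:,:,2]>1.5*f[:,:,0])
    k=np.zeros_like(m);k[y0:y1,x0:x1]=1;m=m&k
    c=max(cv2.findContours(m.astype(np.uint8),0,2)[0],key=cv2.contourArea)
    print(n,cv2.minEnclosingCircle(c),cv2.minAreaRect(c))
    (u,v),r=cv2.minEnclosingCircle(c)
    print(plane(n,u,v,.14))
z=lambda a,b,h:plane('top',290+(a+.5)/6-.5,150+(b+.5)/6-.5,h)
print('disc',z(331,298,.14),'lip',z(329,303,.129),'line',z(350,307,.153),'axis@153')
def proj(n,P):
    m=camera_model(n);q=R.from_rotvec(m['orientation']).inv().apply(np.array(P)-m['position']);q=q[:2]/q[2];q=q*(1+m['k1']*q@q);return q*m['fx']+[m['cx'],m['cy']]
for P in([.488,-.065,.129],[.488,-.065,.153],[.488,-.060,.129]): print(P,proj('top',P),proj('side',P))
# side lip ellipse centre approx zoom (387,170)
print('side lip',plane('side',260+387/6-.4,160+172/6-.4,.129))
E
```

```text
top ((344.4010925292969, 199.23626708984375), 6.24397611618042) ((344.5, 199.5), (11.0, 11.0), 90.0)
[ 0.49209973 -0.06980224  0.14      ]
side ((323.68182373046875, 184.68182373046875), 7.1366095542907715) ((324.0, 185.0), (12.0, 12.0), 90.0)
[ 0.49018379 -0.06832721  0.14      ]
disc [ 0.49206328 -0.0708272   0.14      ] lip [ 0.49082686 -0.07032968  0.129     ] line [ 0.48622733 -0.07942205  0.153     ] axis@153
[0.488, -0.065, 0.129] [342.62100574 201.02185198] [324.27789457 188.31082216]
[0.488, -0.065, 0.153] [342.94509818 200.12297318] [324.21668727 182.00713287]
[0.488, -0.06, 0.129] [340.93561859 201.01479487] [324.03966011 189.36610058]
side lip [ 0.48855576 -0.06513568  0.129     ]
```

```bash
python3 - <<'E'
import cv2
t=cv2.imread('pics/top0.png');s=cv2.imread('pics/side0.png')
a=cv2.resize(t[185:215,328:362],None,fx=16,fy=16,interpolation=cv2.INTER_CUBIC)
b=cv2.resize(s[174:209,308:342],None,fx=14,fy=14,interpolation=cv2.INTER_CUBIC)
cv2.imwrite('pics/tz2.png',a);cv2.imwrite('pics/sz2.png',b)
E
```

```text
(no output)
```

View pics/tz2.png

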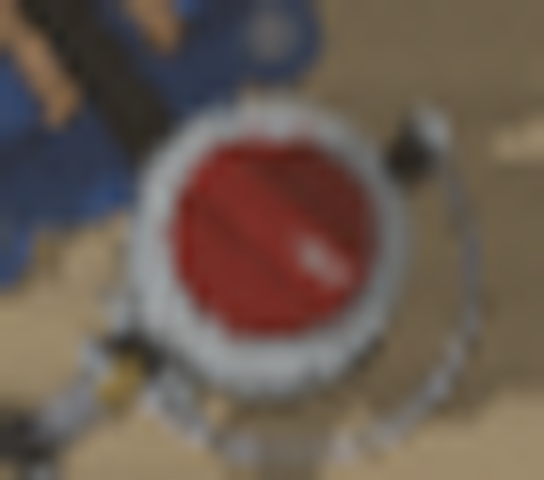

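View pics/sz2.png

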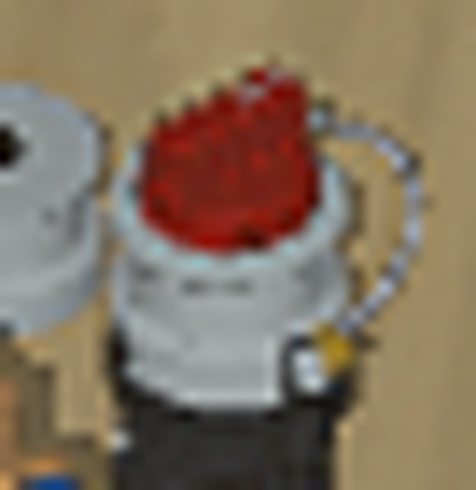

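```bash
cat > k.py <<'E'
from h import *
def z2(a,b,h): return plane('top',328+(a+.5)/16-.5,185+(b+.5)/16-.5,h)
def rel(target):
    o=arm.observe();T=R.from_rotvec(o['ee_rot']);return T.inv().apply(np.array(target)-o['position'])*1000
def bar(a,b): # world bearing of bar from image direction
    p=z2(270,240,.153);q=z2(270+a,240+b,.153);d=q-p;return np.arctan2(d[1],d[0])
E
python3 - <<'E'
from k import *
print('disc',z2(273,237,.137),'lip',z2(270,247,.129))
d=lambda a:np.degrees(a)
print('bar bearings',[d(bar(np.cos(t),np.sin(t))) for t in np.radians([35,40,43])])
print('axis->line',(z2(323,262,.153)-z2(273,237,.137)), 'line seg',d(bar(45,42)))
o=arm.observe();T=R.from_rotvec(o['ee_rot']).as_matrix();print(T.round(3),'tool x bearing',d(np.arctan2(T[1,0],T[0,0])))
print(rel([.491,-.069,.404]))
E
```

```text
disc [ 0.49212646 -0.07050151  0.137     ] lip [ 0.49116923 -0.07029924  0.129     ]
bar bearings [np.float64(-125.0754584231176), np.float64(-130.1118099903232), np.float64(-133.1308676764506)]
axis->line [-0.00635814 -0.00834544  0.016     ] line seg -133.156761618591
[[ 0.957  0.29  -0.001]
 [ 0.29  -0.957  0.001]
 [-0.    -0.001 -1.   ]] tool x bearing 16.829038472114057
[ 449.99428543 -416.59606122    0.55497403]
```

```bash
python3 -m pendant '[[[0,0,-50,0,0,0,-1],[150,-140,-50,0,0,-0.5,-1],[250,-230,-50,0,0,-0.8,-1],[350,-324,-50,0,0,-1.2,-1],[450,-416,-50,0,0,-1.6,-1],[450,-416,-50,0,0,-1.9,-1],[450,-416,-50,0,0,-2.1,-1],[450,-416,-50,0,0,-2.3,-1],[450,-416,-50,0,0,-2.5,-1],[450,-416,-50,0,0,-2.6,-1],[450,-416,-50,0,0,-2.6,-1],[450,-416,-50,0,0,-2.6,-1],[450,-416,-50,0,0,-2.6,-1],[450,-416,-50,0,0,-2.6,-1],[450,-416,-50,0,0,-2.6,-1]]]' 40; python3 - <<'E'
from k import *
o=arm.observe();T=R.from_rotvec(o['ee_rot']).as_matrix();print(o['clock'],o['joints'].round(3),o['position'],'tool x bearing',np.degrees(np.arctan2(T[1,0],T[0,0])))
E
```

```text
clock: 1.98
position: [0.4911, -0.0698, 0.4544]
ee_rot: [-0.379, -3.118, 0.0]
force: [-0.3, 0.1, 0.0]
width: 1.002
1.975 [ 0.635  0.27  -0.742  1.759  0.196  1.189  1.166] [ 0.49111363 -0.06978128  0.45438417] tool x bearing 166.13024311546073
```

```bash
python3 -m pendant '[[[0,0,0,0,0,-0.2,-1],[0,0,20,0,0,-0.4,-1],[0,0,40,0,0,-0.6,-1],[0,0,60,0,0,-0.8,-1],[0,0,80,0,0,-1.0,-1],[0,0,95,0,0,-1.11,-1],[0,0,95,0,0,-1.11,-1],[0,0,95,0,0,-1.11,-1]]]'; python3 - <<'E'
from k import *
o=arm.observe();T=R.from_rotvec(o['ee_rot']).as_matrix();print(o['clock'],o['joints'].round(3),o['position'],'tool x bearing',np.degrees(np.arctan2(T[1,0],T[0,0])),rel([.4908,-.0693,.318]))
a=get_image('side');b=get_image('top')
cv2.imwrite('pics/m1.png',np.hstack([cv2.resize(a[120:220,270:370],None,fx=4,fy=4,interpolation=2),cv2.resize(b[150:250,295:395],None,fx=4,fy=4,interpolation=2)])[:,:,::-1])
E
```

```text
clock: 2.98
position: [0.4914, -0.0697, 0.3601]
ee_rot: [-1.307, 2.856, 0.0]
force: [-0.3, -0.4, 0.1]
width: 0.996
2.975 [ 0.743  0.43  -0.935  1.885  0.402  1.028  2.066] [ 0.4913991  -0.06972505  0.36014183] tool x bearing -130.8268041302315 [ 0.08277141  0.73558663 42.14172861]
```

View pics/m1.png

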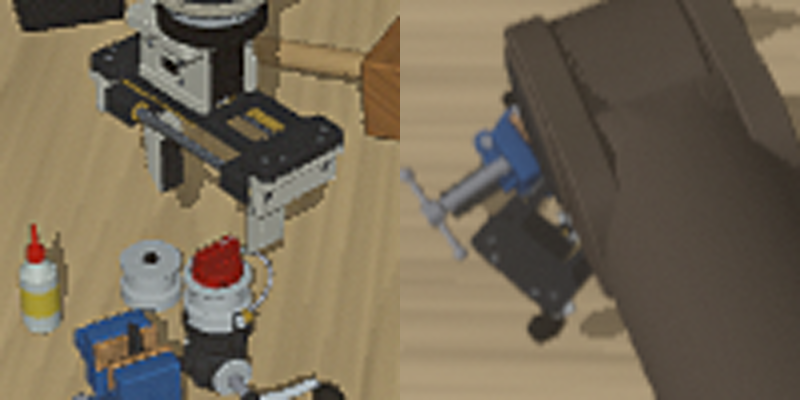

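The side view shows the fingers straddling the knob at crop (218,262), with clear space below. I'll descend and close.

```bash
python3 -m pendant '[[[0,0.5,20,0,0,0,-1],[0,0.5,35,0,0,0,-1],[0,0.5,42,0,0,0,-1],[0,0.5,42,0,0,0,0],[0,0.5,42,0,0,0,0.5],[0,0.5,42,0,0,0,1],[0,0.5,42,0,0,0,1],[0,0.5,42,0,0,0,1],[0,0.5,42,0,0,0,1],[0,0.5,42,0,0,0,1],[0,0.5,42,0,0,0,1]]]' 20; cat > st.py <<'E'
from k import *
o=arm.observe();T=R.from_rotvec(o['ee_rot']).as_matrix();print(o['clock'],'j',o['joints'].round(3),'p',o['position'].round(4),'bearing',np.degrees(np.arctan2(T[1,0],T[0,0])).round(2),'F',o['force'].round(2),'M',o['ft_torque'].round(3),'w',(o['width']*92).round(2),'tilt',np.degrees(np.arccos(-T[2,2])).round(2))
E
python3 st.py;python3 - <<'E'
from k import *
a=get_image('side')
cv2.imwrite('pics/m2.png',cv2.resize(a[140:220,280:370],None,fx=7,fy=7,interpolation=2)[:,:,::-1])
E
```

```text
clock: 4.45
position: [0.4909, -0.0695, 0.3177]
ee_rot: [1.313, -2.854, 0.0]
force: [-0.1, -0.6, 0.7]
width: 0.183Traceback (most recent call last):
  File "st.py", line 2, in <module>
    o=arm.observe();T=R.from_rotvec(o['ee_rot']).as_matrix();print(o['clock'],'j',o['joints'].round(3),'p',o['position'].round(4),'bearing',np.degrees(np.arctan2(T[1,0],T[0,0])).round(2),'F',o['force'].round(2),'M',o['ft_torque'].round(3),'w',(o['width']*92).round(2),'tilt',np.degrees(np.arccos(-T[2,2])).round(2))
                                                                                                                                                                                                                                                   ^^^^^^^^^^^^^^^^^^^^^
AttributeError: 'float' object has no attribute 'round'
```

View pics/m2.png

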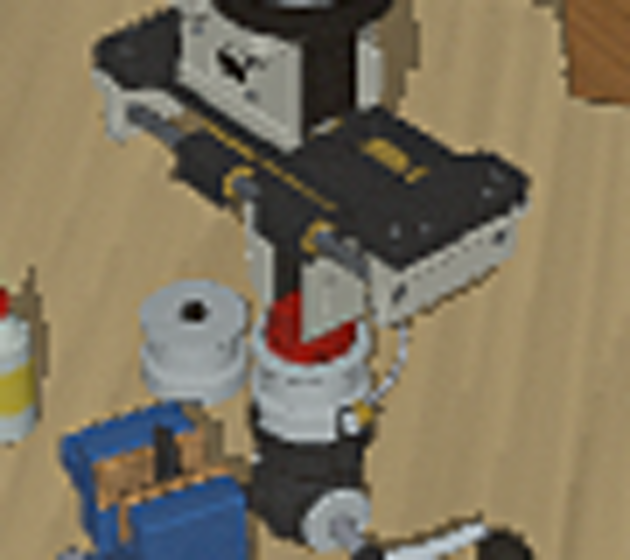

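The fingers are closing on the bar, at about (300,310) in this crop. I'll finish the closing and raise the grip force.

```bash
sed -i "s/(o\['width'\]\*92).round(2)/round(o['width']*92,2)/" st.py; python3 -m pendant '[[[0,0,0,0,0,0,1],[0,0,0,0,0,0,1],[0,0,0,0,0,0,1],[0,0,0,0,0,0,1]]]' 30;python3 st.py
```

```text
clock: 5.0
position: [0.4913, -0.0698, 0.3178]
ee_rot: [-1.312, 2.854, -0.001]
force: [4.2, -2.1, -2.9]
width: 0.115
5.0 j [ 0.706  0.479 -0.899  1.937  0.462  0.944  2.015] p [ 0.4913 -0.0698  0.3178] bearing -130.62 F [ 4.19 -2.1  -2.86] M [-0.397 -1.146  0.002] w 10.58 tilt 0.06
```

```bash
python3 -m pendant '[[[0,-0.7,0,0,0,0,1],[0,-0.7,0,0,0,0,1],[0,-0.7,0,0,0,0.13,1],[0,-0.7,0,0,0,0.26,1],[0,-0.7,0,0,0,0.39,1],[0,-0.7,0,0,0,0.39,1],[0,-0.7,0,0,0,0.39,1]]]' |tail -0;python3 st.py
python3 -m pendant '[[[0,0,0,0,0,0.13,1],[0,0,0,0,0,0.26,1],[0,0,0,0,0,0.39,1],[0,0,0,0,0,0.39,1],[0,0,0,0,0,0.39,1]]]' |tail -0;python3 st.py
```

```text
5.875 j [ 0.641  0.447 -0.799  1.94   0.402  0.918  1.684] p [ 0.4918 -0.0704  0.3178] bearing -152.98 F [ 6.01 -2.93 -4.  ] M [-0.685 -1.346 -0.025] w 10.47 tilt 0.07
6.5 j [ 0.574  0.42  -0.702  1.945  0.346  0.896  1.348] p [ 0.492  -0.071   0.3177] bearing -175.36 F [ 6.43 -6.3  -4.97] M [-1.299 -1.61  -0.022] w 10.59 tilt 0.12Exception ignored on flushing sys.stdout:
BrokenPipeError: [Errno 32] Broken pipe
Exception ignored on flushing sys.stdout:
BrokenPipeError: [Errno 32] Broken pipe
```

```bash
python3 -m pendant '[[[-0.8,-1.4,0,0,0,0,1],[-0.8,-1.4,0,0,0,0.1,1],[-0.8,-1.4,0,0,0,0.2,1],[-0.8,-1.4,0,0,0,0.3,1],[-0.8,-1.4,0,0,0,0.39,1],[-0.8,-1.4,0,0,0,0.39,1],[-0.8,-1.4,0,0,0,0.39,1]]]' ;python3 st.py
```

```text
clock: 7.38
position: [0.4923, -0.072, 0.3176]
ee_rot: [-0.483, -3.104, 0.002]
force: [4.0, -4.9, -3.5]
width: 0.117
7.375 j [ 0.507  0.399 -0.607  1.949  0.293  0.881  1.011] p [ 0.4923 -0.072   0.3176] bearing 162.32 F [ 3.98 -4.93 -3.5 ] M [-1.016 -0.967  0.03 ] w 10.77 tilt 0.07
```

```bash
python3 -m pendant '[[[-0.6,-0.4,0,0,0,0.1,1],[-0.6,-0.4,0,0,0,0.2,1],[-0.6,-0.4,0,0,0,0.3,1],[-0.6,-0.4,0,0,0,0.39,1],[-0.6,-0.4,0,0,0,0.39,1],[-0.6,-0.4,0,0,0,0.39,1]]]' ;python3 st.py
```

```text
clock: 8.12
position: [0.4921, -0.0728, 0.3174]
ee_rot: [-1.075, -2.951, 0.003]
force: [0.6, -4.9, -2.1]
width: 0.119
8.125 j [ 0.439  0.381 -0.513  1.953  0.244  0.869  0.669] p [ 0.4921 -0.0728  0.3174] bearing 139.96 F [ 0.59 -4.93 -2.06] M [-1.302 -0.384 -0.027] w 10.98 tilt 0.14
```

```bash
python3 -m pendant '[[[0,0,0,0,0,0.1,1],[0,0,0,0,0,0.2,1],[0,0,0,0,0,0.2,1]]]' >/dev/null ;python3 st.py;  python3 -m pendant '[[[0,0,0,0,0,0.1,1],[0,0,0,0,0,0.19,1],[0,0,0,0,0,0.19,1]]]' >/dev/null ;python3 st.py
```

```text
8.5 j [ 0.403  0.373 -0.466  1.957  0.219  0.863  0.491] p [ 0.4919 -0.073   0.3173] bearing 128.41 F [ 0.39 -6.43 -0.95] M [-1.421 -0.189  0.08 ] w 10.64 tilt 0.18
8.875 j [ 0.37   0.366 -0.422  1.96   0.198  0.858  0.323] p [ 0.4917 -0.0732  0.3172] bearing 117.51 F [-2.24 -7.65 -0.22] M [-1.748  0.081 -0.021] w 10.86 tilt 0.22
```

```bash
python3 - <<'E'
from k import *
a=get_image('side')
cv2.imwrite('pics/m3.png',cv2.resize(a[140:220,280:370],None,fx=7,fy=7,interpolation=2)[:,:,::-1])
E
```

```text
(no output)
```

View pics/m3.png

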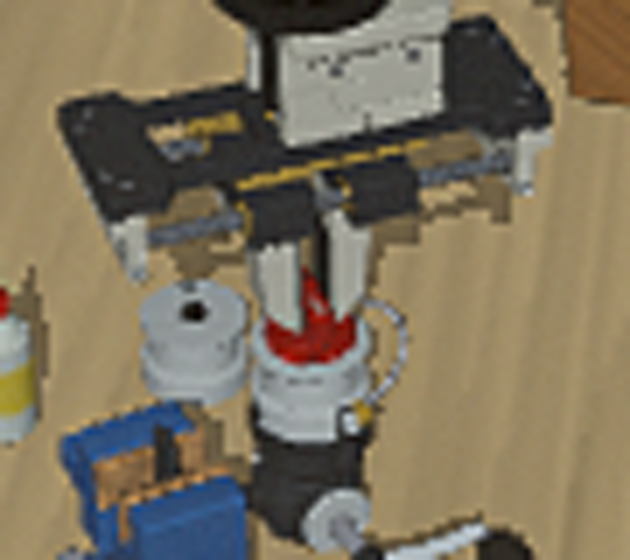

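The bar is turning with the jaws, at about (310,300). I felt 5 clicks pass and I'm carrying on.

```bash
python3 -m pendant '[[[-0.7,-0.7,0,0,0,0.1,1],[-0.7,-0.7,0,0,0,0.2,1],[-0.7,-0.7,0,0,0,0.2,1]]]' >/dev/null ;python3 st.py;  python3 -m pendant '[[[0,0,0,0,0,0.1,1],[0,0,0,0,0,0.19,1],[0,0,0,0,0,0.19,1]]]' >/dev/null ;python3 st.py;  python3 -m pendant '[[[0,0,0,0,0,0.1,1],[0,0,0,0,0,0.2,1],[0,0,0,0,0,0.2,1]]]' >/dev/null ;python3 st.py
```

```text
9.3 j [ 0.336  0.36  -0.376  1.963  0.174  0.853  0.147] p [ 0.4913 -0.0735  0.3172] bearing 106.09 F [-1.3  -5.29  0.35] M [-1.087  0.171  0.049] w 10.32 tilt 0.2
9.675 j [ 0.303  0.354 -0.333  1.966  0.153  0.85  -0.022] p [ 0.491  -0.0737  0.3171] bearing 95.19 F [-3.99 -5.89  0.92] M [-1.397  0.513 -0.03 ] w 10.54 tilt 0.25
10.05 j [ 0.268  0.349 -0.288  1.969  0.132  0.846 -0.201] p [ 0.4907 -0.0735  0.317 ] bearing 83.74 F [-3.86 -6.12  1.82] M [-1.157  0.798  0.07 ] w 10.26 tilt 0.3
```

```bash
python3 -m pendant '[[[0,0,0,0,0,0.1,1],[0,0,0,0,0,0.19,1],[0,0,0,0,0,0.19,1]]]' >/dev/null ;python3 st.py;  python3 -m pendant '[[[0,0,0,0,0,0.1,1],[0,0,0,0,0,0.2,1],[0,0,0,0,0,0.2,1]]]' >/dev/null ;python3 st.py;  python3 -m pendant '[[[0,0,0,0,0,0.1,1],[0,0,0,0,0,0.19,1],[0,0,0,0,0,0.19,1]]]' >/dev/null ;python3 st.py
```

```text
10.425 j [ 0.234  0.344 -0.245  1.972  0.112  0.843 -0.371] p [ 0.4905 -0.0736  0.3169] bearing 72.84 F [-5.8  -4.72  1.7 ] M [-1.276  1.103 -0.11 ] w 10.63 tilt 0.34
10.8 j [ 0.199  0.34  -0.201  1.976  0.091  0.841 -0.551] p [ 0.4902 -0.0734  0.3168] bearing 61.4 F [-7.   -3.89  2.41] M [-1.057  1.359  0.106] w 10.92 tilt 0.38
11.175 j [ 0.166  0.337 -0.158  1.979  0.071  0.838 -0.722] p [ 0.4899 -0.0733  0.3167] bearing 50.51 F [-7.61 -4.39  4.18] M [-0.984  1.644  0.007] w 10.49 tilt 0.42
```

```bash
python3 -m pendant '[[[-0.8,-0.3,0,0,0,0.1,1],[-0.8,-0.3,0,0,0,0.2,1],[-0.8,-0.3,0,0,0,0.2,1]]]' >/dev/null ;python3 st.py;  python3 -m pendant '[[[0,0,0,0,0,0.1,1],[0,0,0,0,0,0.19,1],[0,0,0,0,0,0.19,1]]]' >/dev/null ;python3 st.py;  python3 -m pendant '[[[0,0,0,0,0,0.1,1],[0,0,0,0,0,0.2,1],[0,0,0,0,0,0.2,1]]]' >/dev/null ;python3 st.py
```

```text
11.55 j [ 0.131  0.333 -0.115  1.983  0.051  0.835 -0.9  ] p [ 0.4895 -0.0731  0.3168] bearing 39.09 F [-6.8  -2.67  2.28] M [-0.421  1.368  0.064] w 11.0 tilt 0.38
11.925 j [ 0.098  0.331 -0.073  1.986  0.032  0.833 -1.071] p [ 0.4893 -0.0729  0.3167] bearing 28.21 F [-7.82 -0.35  2.43] M [-0.253  1.538 -0.053] w 11.19 tilt 0.4
12.3 j [ 0.062  0.329 -0.029  1.989  0.012  0.831 -1.251] p [ 0.4894 -0.0725  0.3167] bearing 16.85 F [-6.28 -1.27  1.56] M [-0.169  1.483  0.672] w 11.95 tilt 0.39
```

Mz jumps to 0.67 N m, well above the click torque, so this looks like the stop. I'll push slightly more to confirm.

```bash
python3 -m pendant '[[[0,0,0,0,0,0.05,1],[0,0,0,0,0,0.1,1],[0,0,0,0,0,0.1,1]]]' >/dev/null ;python3 st.py; python3 -m pendant '[[[0,0,0,0,0,-0.05,1],[0,0,0,0,0,-0.1,1],[0,0,0,0,0,-0.1,1]]]' >/dev/null ;python3 st.py; python3 -m pendant '[[[0,0,0,0,0,-0.1,1],[0,0,0,0,0,-0.1,1]]]' >/dev/null ;python3 st.py;python3 -m pendant '[[[0,0,0,0,0,-0.1,1],[0,0,0,0,0,-0.1,1]]]' >/dev/null ;python3 st.py
```

```text
12.675 j [ 0.045  0.328 -0.007  1.99   0.003  0.83  -1.34 ] p [ 0.4897 -0.0724  0.3167] bearing 11.19 F [-5.12  0.05  0.87] M [-0.051  1.218  0.896] w 13.1 tilt 0.35
13.05 j [ 0.063  0.329 -0.03   1.988  0.012  0.83  -1.249] p [ 0.4897 -0.0725  0.3167] bearing 16.95 F [-5.72  0.62  1.91] M [-0.002  1.212  0.499] w 11.75 tilt 0.35
13.3 j [ 0.081  0.33  -0.052  1.987  0.022  0.831 -1.16 ] p [ 0.4899 -0.0724  0.3168] bearing 22.6 F [-4.59  1.03  0.3 ] M [0.28  1.299 0.246] w 10.52 tilt 0.32
13.55 j [ 0.098  0.331 -0.074  1.985  0.031  0.832 -1.07 ] p [ 0.49   -0.0725  0.3168] bearing 28.29 F [-5.79  1.62  0.4 ] M [2.300e-01 1.225e+00 1.000e-03] w 10.72 tilt 0.3
```

The stop is confirmed. Torque rose linearly to 0.9 N m and unwound to zero at bearing 28.3°, which is the click-zero detent. Now I'll back off six clicks, or 135° (2.356 rad), to bearing 163.3°.

```bash
python3 -m pendant '[[[-0.5,-0.6,0,0,0,-0.1,1],[-0.5,-0.6,0,0,0,-0.2,1],[-0.5,-0.6,0,0,0,-0.2,1]]]' >/dev/null ;python3 st.py; python3 -m pendant '[[[0,0,0,0,0,-0.1,1],[0,0,0,0,0,-0.193,1],[0,0,0,0,0,-0.193,1],[0,0,0,0,0,-0.193,1]]]' >/dev/null ;python3 st.py; python3 -m pendant '[[[0,0,-0.1,0,0,-0.1,1],[0,0,-0.2,0,0,-0.2,1],[0,0,-0.2,0,0,-0.3,1],[0,0,-0.2,0,0,-0.393,1],[0,0,-0.2,0,0,-0.393,1],[0,0,-0.2,0,0,-0.393,1]]]' >/dev/null ;python3 st.py
```

```text
13.925 j [ 0.133  0.333 -0.118  1.983  0.051  0.832 -0.892] p [ 0.4898 -0.0725  0.317 ] bearing 39.66 F [-4.94  1.27 -2.02] M [0.192 1.037 0.059] w 10.67 tilt 0.21
14.425 j [ 0.166  0.336 -0.16   1.98   0.07   0.834 -0.721] p [ 0.49   -0.0727  0.317 ] bearing 50.52 F [-6.27  0.99 -3.19] M [-0.054  1.24  -0.002] w 10.96 tilt 0.19
15.175 j [ 0.235  0.343 -0.247  1.974  0.11   0.84  -0.368] p [ 0.4902 -0.0729  0.3173] bearing 73.05 F [-5.04  0.38 -5.75] M [-0.227  1.081 -0.03 ] w 11.15 tilt 0.14
```

```bash
python3 -m pendant '[[[0,0,-0.1,0,0,-0.1,1],[0,0,-0.2,0,0,-0.2,1],[0,0,-0.2,0,0,-0.3,1],[0,0,-0.2,0,0,-0.393,1],[0,0,-0.2,0,0,-0.493,1],[0,0,-0.2,0,0,-0.593,1],[0,0,-0.2,0,0,-0.693,1],[0,0,-0.2,0,0,-0.785,1],[0,0,-0.2,0,0,-0.785,1],[0,0,-0.2,0,0,-0.785,1]]]' >/dev/null ;python3 st.py; python3 -m pendant '[[[0,0,-0.1,0,0,-0.1,1],[0,0,-0.2,0,0,-0.2,1],[0,0,-0.2,0,0,-0.3,1],[0,0,-0.2,0,0,-0.393,1],[0,0,-0.2,0,0,-0.393,1],[0,0,-0.2,0,0,-0.393,1]]]' >/dev/null ;python3 st.py
```

```text
16.425 j [ 0.372  0.364 -0.424  1.962  0.195  0.856  0.335] p [ 0.4908 -0.0728  0.3177] bearing 118.09 F [ -2.09   0.27 -11.85] M [-0.012  0.333 -0.096] w 10.82 tilt 0.05
17.175 j [ 0.441  0.379 -0.515  1.956  0.24   0.867  0.684] p [ 0.491  -0.0726  0.318 ] bearing 140.65 F [ -0.42   3.38 -16.31] M [ 0.566 -0.236 -0.017] w 10.75 tilt 0.03
```

```bash
python3 -m pendant '[[[0,0,0.7,0,0,-0.1,1],[0,0,0.7,0,0,-0.2,1],[0,0,0.7,0,0,-0.3,1],[0,0,0.7,0,0,-0.393,1],[0,0,0.7,0,0,-0.393,1],[0,0,0.7,0,0,-0.393,1],[0,0,0.7,0,0,-0.393,1]]]' >/dev/null ;python3 st.py
```

```text
18.05 j [ 0.51   0.397 -0.607  1.951  0.29   0.88   1.029] p [ 0.4912 -0.0722  0.3179] bearing 163.18 F [-2.48  4.49 -9.57] M [ 1.053  0.067 -0.015] w 10.45 tilt 0.05
```

At 163.2° it is 5.99 clicks back with almost no torque. I'll open the jaws, retract, and move aside to check by camera.

```bash
python3 -m pendant '[[[0,0,0,0,0,0,0.6],[0,0,0,0,0,0,0.2],[0,0,0,0,0,0,-0.3],[0,0,0,0,0,0,-1],[0,0,0,0,0,0,-1],[0,0,0,0,0,0,-1],[0,0,0,0,0,0,-1],[0,0,0,0,0,0,-1],[0,0,-20,0,0,0,-1],[0,0,-60,0,0,0,-1],[0,0,-110,0,0,0,-1],[0,0,-150,0,0,0,-1]]]' >/dev/null ;python3 st.py; python3 -m pendant '[[[50,0,0,0,0,0,-1],[100,0,0,0,0,0,-1],[150,0,0,0,0,0,-1],[200,0,0,0,0,0,-1],[200,0,0,0,0,0,-1],[200,0,0,0,0,0,-1]]]' >/dev/null ;python3 st.py
python3 - <<'E'
from k import *
a=get_image('side');b=get_image('top')
cv2.imwrite('pics/side9.png',a[:,:,::-1]);cv2.imwrite('pics/top9.png',b[:,:,::-1])
cv2.imwrite('pics/m9.png',cv2.resize(b[185:215,328:362],None,fx=16,fy=16,interpolation=2)[:,:,::-1])
E
```

```text
19.55 j [ 0.579  0.241 -0.657  1.738  0.157  1.214  1.161] p [ 0.491  -0.0727  0.4696] bearing 163.35 F [0.64 0.32 0.12] M [ 0.009 -0.21   0.016] w 91.83 tilt 0.06
20.3 j [ 0.694 -0.166 -0.669  2.096 -0.11   1.177  1.354] p [ 0.2997 -0.0156  0.468 ] bearing 163.33 F [-0.78  0.77 -0.21] M [-0.006 -0.201  0.006] w 92.29 tilt 0.1
```

View pics/m9.png

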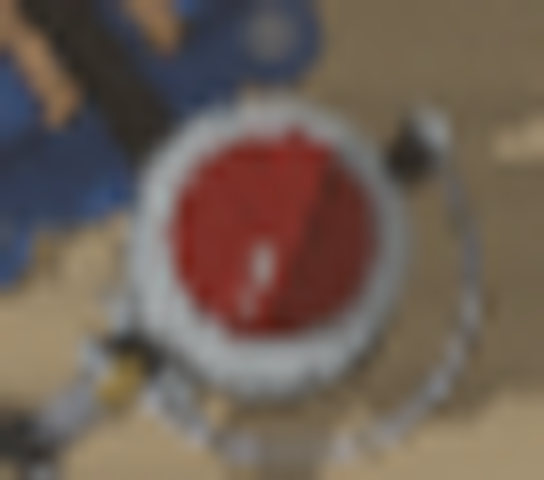

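View pics/top9.png

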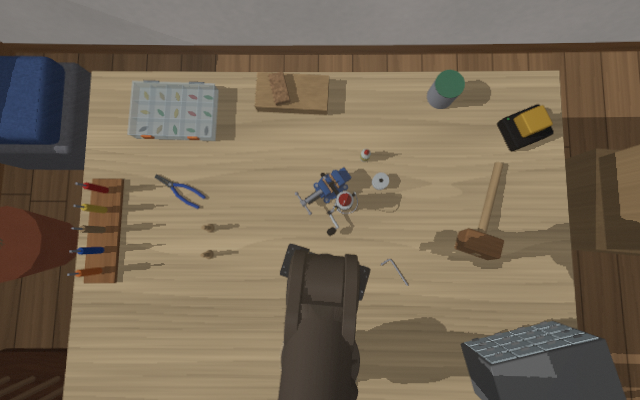

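The top view shows the white line at crop (258,275). That is about 67° clockwise of the start, a net 3 clicks, which matches 9 clicks in to the stop and 6 back. The bench items are where they were, so I'm handing in.

```bash
python3 -c "
from cell import arm
print(arm.observe()['clock'],arm.sign_off())"
```

```text
the job is handed in; nothing more can be done
20.4 None
```

I turned the drag knob clockwise to its stop, backed it off six clicks, let go and moved the arm clear. I handed the job in at 20.4 s; no verdict was reported.

- **Stop:** It was about nine clicks from the start. The knob came up firm there, at up to 0.9 N m against about 0.1 N m for a click. The torque fell back to zero at a jaw bearing of 28.3°, which I took as click zero.
- **Back-off:** I turned it back to 163.2°, which is 5.99 clicks, with almost no torque left on it when I opened the jaws.
- **Final pictures:** In the top view the index line sits about 67° clockwise of where it started. That is three clicks net and agrees with nine in and six back. The loose items looked unmoved by eye in the top view, and the gripper touched nothing.
- **Small disagreements:** The line's position relative to the knob axis gave about 73–76° rather than 67°. The line's own direction fits the count, so I put this down to the rough pixel reading. The two cameras differed by 2–3 mm on the knob's position. During turning the grip pulled on the knob by up to about 8 N sideways and 16 N upward, well under the limits.
- **Not measured:** I could not measure the knob's height directly to the 0.04 mm asked for. It follows from the click count.

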